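# Hold a watch movement in the demagnetiser

### The job

Take the carrier with the blue tab out of its stand, pinching the tab gently (no more than 45 N), and lower its blade straight down through the slot in the top of the demagnetiser without forcing it or letting go. Finish while still holding it there, upright and hanging free: the movement all the way inside, the shoulder about 10 mm above the cover, not resting on it. Leave the white carrier, the tweezers, the parts box and the screwdriver alone.

Things in the scene. Friction and masses are not known exactly. Their poses are not given: they have to be found in the camera images.
- blue_carrier: The carrier to use: 118 mm tall, about 90 to 155 g, upright. Origin: centre of its underside (the foot); own z up. Flat black blade 70 mm tall, 10 mm thick (own x), 36 mm wide (own y), with a 31 mm silver and white watch movement centred 38 mm above the foot; above it a black shoulder 20 x 46 mm, 70 to 74 mm above the foot, and the blue tab. Half a turn about z makes no difference.
- blue_tab (a point): Centre of the bright blue tab on top of the carrier, 96 mm above the foot; axes as the carrier's. The tab is 44 mm tall (74 to 118 mm above the foot), 14 mm thick (x), 34 mm wide (y); pinch it from above across its 14 mm thickness, with no more than 45 N per finger.
- white_carrier: The same carrier, but with a white tab, in the other stand. To be left alone.
- stand_a: Dark grey block fixed to the bench, 60 mm (x) by 80 mm (y), 22 mm tall; the blue carrier starts upright in a well in its top, 16 mm deep, 13 mm (x) by 39 mm (y), its foot 6 mm above the bench. Origin: centre of the underside.
- stand_b: Dark grey block like stand_a, fixed; the white carrier stands in it. Origin: centre of the underside.
- demagnetiser: Bench demagnetiser, fixed: dark blue-grey hollow case with a white cover, 110 mm (x) by 130 mm (y) by 100 mm tall; origin: centre of the underside, z up. The slot is in the middle of the 12 mm thick cover, in an orange painted frame; the inner floor is 94 mm below the cover's top, out of the blade's reach.
- slot (a point): Centre of the slot's mouth, level with the cover's top, 100 mm above the bench. The slot goes straight down, 12 mm (own x) by 38 mm (own y): 2 mm more than the blade each way, with a 2 mm bevel round the mouth. The carrier's x must lie along the slot's x, either way round. Hanging as asked, the carrier's foot is about 60 mm below this point.
- tweezers: Steel tweezers, about 80 mm behind and 55 mm in front of the origin along x, 6 mm thick, lying loose on the bench beyond the work. To be left alone.
- parts_box: Open cream box with watch parts, 75 mm by 110 mm by 26 mm tall, loose on the bench beyond the work; origin: centre of the underside. To be left alone.
- screwdriver: Small screwdriver with a red handle, 120 mm long along x, lying loose on the bench beyond the work. To be left alone.
Things that resemble listed ones, but are neither listed nor needed, are in the scene too. What is shaped like the demagnetiser but brown is not meant. Leave any orange look-alike of the blue_carrier alone.

How it is judged:
By the outcome, as a careful person would: the job done as asked, in the order asked, and still so for the second after the job is handed in, while the arm keeps its last pose, push and grip.
It also fails if it takes over 53 s, if anything falls off the work surface, if the arm or the gripper's body presses on something with over 40 N, if the wrist force passes 120 N, or if a joint passes its speed limit or range.

### The arm

A 6-joint arm with a two-finger parallel gripper is mounted at the origin on the work surface. World frame = base frame: x ahead of the robot, y to its left, z up, the work surface at z = 0. Lengths are in m, angles in rad, forces in N, time in s.
With the tool pointing down it reaches from about 0.375 to 0.975 m from the base axis. Payload 3.8 kg.
Tool frame: the origin (TCP) lies midway between the tips of the shut fingers; the grasp point (between the pads) lies 19 mm behind it; z points along the fingers, y is the line along which they close (so a half turn about z gives the same grasp; the last joint's range is limited). The gripper opens to 85 mm and grips with 20 to 120 N. Pads are 22 mm wide; open, the fingers measure 114 mm over their backs; the gripper's body (76 mm by 85 mm) begins 54 mm behind the grasp point. The pads swing forward as they close: fully open they stand 13 mm farther back than shut.
Start: joints at [1.085, 0.264, 1.604, -0, 1.274, -0.037], TCP at [0.293, 0.608, 0.231] pointing down, gripper open.
Joint ranges: [-2.63, 2.63], [-0.94, 2.18], [0.31, 2.57], [-1.31, 4.45], [0, 2.66], [-2.55, 2.55]. Speed limits (rad/s): [2.57, 2.57, 3.14, 3.14, 3.14, 3.14].

### API

Orientations are given as a rotation vector (axis times angle).
In Python, from workcell import bot, read_camera, camera_info, ticket gives the robot as it stands.
- The arm moves only by the tool servo_tool, never from a script. Its argument "targets" is a list of rows, each an object of numbers: "hand": the closure, from -1 (fully open) to 1 (shut); "x", "y", "z": the shift along the tool's x, y, z as a fraction of full scale; "roll": the turn about the tool's z as a fraction of full scale. In form: [{"hand": .., "x": .., "y": .., "z": .., "roll": ..}, ...]. A call has 1 to 10 rows; each row is the pose to reach, as a shift and turn from the pose commanded when the call began, along the tool's axes at that moment, turning the shorter way round; what a row does not reach only later rows make up. Full scale, the value 1, is 50 cm for a shift and 180 degrees for a turn. A row lasts 1/12 s, in which the tool goes at most 41.7 mm and 7.16 degrees, less where a joint would pass 70% of its speed; a pose out of reach is approached as far as the arm can. A call with a number of a shift or a turn outside -1 to 1 is refused whole. A call with a gripper value outside its range is refused whole. The fingers move at their own pace and stop on an object; "grip_force" is the grip in N (left out, the last holds). Time passes only in rows, so rows that repeat a pose let the fingers close. It gives the time, the measured TCP pose, the force, the opening and the grip force at its end, in the units of the state.
- bot.read_state(): the state, without advancing time (a new reading comes with each control period).
- read_camera(name): name is "scene" or "top" or "wrist"; returns the picture (420x560x3 uint8, red, green, blue); there is no depth.
- camera_info(name): a dict with "fx", "fy", "cx", "cy" (pixels), "k1" (the pictures are not rectified: a ray, as slopes to the right and down, at radius r is drawn at 1 + k1 r^2 times it, then the intrinsics apply), "eye" and "orientation" of the camera in the world; the wrist camera has in their place "T_tool_cam" (4x4, takes a point from camera to tool coordinates, whose origin is the TCP and whose axes are the flange's). Camera axes: x right, y down, z forward; pixel columns grow to the right and rows downward; lengths in m; the calibration is good to about 2 mm. A picture is of the moment at which its call begins: read the wrist's pose just before it. camera_info takes no time and is no camera call.
- ticket.finish_job(): hands the job in; it is judged then, once.
The state is a dict: "time": time; "q": joint angles; "joint_vel": joint speeds; "joint_torque": joint torques, N m; "tool_pos": TCP position; "tcp_rot": TCP orientation; "wrist_force": force on the tool from outside, world axes, zero at the start; "torque": the same for the moment, N m; "width": opening from 0.0 (shut) to 1.0 (fully open); "grip_force": force on a finger pad.
Only numpy, scipy, OpenCV 4.12 (cv2) and the standard library are available. Lean on these libraries where they do the work, as an engineer would, in place of code of your own. Each camera call takes 0.05 s, during which the arm holds its last target. There are 200 camera calls.

## Working session

There is one attempt and no reset: what is moved stays moved. The work goes in short steps, Python scripts to look and compute and a tool call to move; the robot and the scene stay as the last step left them, time stands still between calls to the robot, and variables do not carry over. Pictures are saved under pics/ and viewed, at most 10 in all, crops included, and the job is handed in when it is done.

Besides the shell and the picture viewer there is one more tool, called after "Call:" by a JSON object that holds its "name" and its "arguments", one argument or row to a line. servo_tool: Moves the arm, as the interface text tells. Its arguments: {"type":"object","properties":{"targets":{"type":"array"},"grip_force":{"type":"number"}},"required":["targets"]}

```bash
mkdir -p pics; ls
cat > h.py <<'E'
import numpy as np, cv2
from scipy.spatial.transform import Rotation as R
from workcell import bot, read_camera, camera_info, ticket
def grab(n,name=None):
    s=bot.read_state(); im=read_camera(n)
    if name: cv2.imwrite(f'pics/{name}.png',im[:,:,::-1])
    return s,im
E
python3 - <<'E'
from h import *
for n in('scene','top','wrist'):print(n,camera_info(n))
a=grab('scene','scene1');b=grab('top','top1');print(b[0])
E
```

```text
pics
scene {'fx': 413.77947531347445, 'fy': 413.77947531347445, 'cx': 282.62560451004333, 'cy': 203.823166148023, 'k1': 0.019035479593812906, 'eye': array([1.22665809, 0.35792387, 0.56439825]), 'orientation': array([-1.18995672, -2.05308911,  1.14130246])}
top {'fx': 398.13456596879723, 'fy': 398.13456596879723, 'cx': 282.14368770984976, 'cy': 216.00320402508845, 'k1': 0.009180347747013606, 'eye': array([ 0.49297531, -0.00161905,  0.98550578]), 'orientation': array([-2.16785935,  2.18240573, -0.10449786])}
wrist {'fx': 315.60636278256084, 'fy': 315.60636278256084, 'cx': 275.2411736913655, 'cy': 212.2050764365547, 'k1': -0.05137234386182909, 'T_tool_cam': array([[-4.41930903e-04, -9.57818486e-01, -2.87373543e-01,
         7.27676533e-02],
       [ 9.99999878e-01, -3.60280910e-04, -3.37007828e-04,
         1.24367287e-04],
       [ 2.19257126e-04, -2.87373657e-01,  9.57818528e-01,
        -1.42549038e-01],
       [ 0.00000000e+00,  0.00000000e+00,  0.00000000e+00,
         1.00000000e+00]])}
{'time': 0.05, 'q': array([ 1.08511161e+00,  2.64706349e-01,  1.60534819e+00,  8.71919735e-06,
        1.27369341e+00, -3.69066876e-02]), 'joint_vel': array([-9.33860410e-05, -1.78629083e-03, -1.72570072e-03, -3.13328122e-04,
       -8.88527787e-04,  3.77241065e-04]), 'joint_torque': array([ 4.09912582e-04, -5.17026043e+01, -3.68841362e+01, -3.85177782e-05,
        7.10258420e-03,  3.64308494e-05]), 'tool_pos': array([0.2925283 , 0.60752658, 0.23000749]), 'tcp_rot': array([-0.69891596, -3.06228045,  0.00326665]), 'wrist_force': array([ 0.06891833,  0.13592581, -0.43261835]), 'torque': array([ 0.00400686,  0.01577776, -0.03634273]), 'grip_force': 0.0, 'width': 0.9951278117087884}
```

View pics/scene1.png

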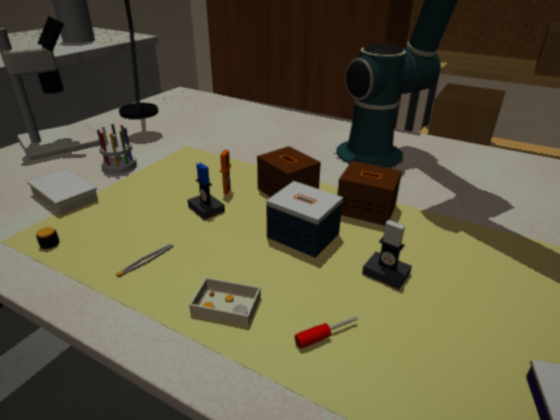

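View pics/top1.png

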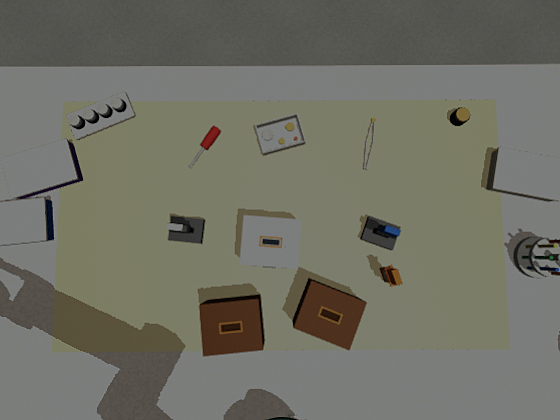

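The scene view shows the blue tab at (203,172), with the orange look-alike beside it at (225,170) and the white-covered demagnetiser at (305,215). In the top view the blue tab is at (390,231), the slot in its orange frame at (271,241), the orange carrier at (392,275) and the white carrier at (185,228).

```bash
cat >> h.py <<'E'
def cam(n,s):
    c=camera_info(n)
    if n=='wrist':
        T=c['T_tool_cam'];Rt=R.from_rotvec(s['tcp_rot']).as_matrix()
        return c,Rt@T[:3,3]+s['tool_pos'],Rt@T[:3,:3]
    return c,c['eye'],R.from_rotvec(c['orientation']).as_matrix()
def rays(n,s,px):
    c,e,M=cam(n,s);px=np.asarray(px,float).reshape(-1,2)
    K=np.array([[c['fx'],0,c['cx']],[0,c['fy'],c['cy']],[0,0,1]])
    u=cv2.undistortPoints(px.reshape(-1,1,2),K,np.array([c['k1'],0,0,0.]))[:,0]
    return e,np.c_[u,np.ones(len(u))]@M.T
def plane(n,s,px,z):
    e,d=rays(n,s,px);return (e+d*((z-e[2])/d[:,2])[:,None])
def blobs(m,amin=20):
    cs,_=cv2.findContours(m.astype(np.uint8),cv2.RETR_EXTERNAL,cv2.CHAIN_APPROX_NONE)
    return sorted([c[:,0] for c in cs if cv2.contourArea(c)>amin],key=lambda c:-cv2.contourArea(c))
def rect(n,s,c,z):
    (x,y),(w,h),a=cv2.minAreaRect((plane(n,s,c,z)[:,:2]*1000).astype(np.float32))
    # long axis direction
    if w<h:a+=90;w,h=h,w
    return np.round([x,y,w,h,(a+90)%180-90],1)
def hsv(im):return [v.astype(int) for v in cv2.split(cv2.cvtColor(im,cv2.COLOR_RGB2HSV))]
E
python3 - <<'E'
from h import *
for n in('top','scene'):
    s,im=grab(n);H,S,V=hsv(im)
    m=(H>105)&(H<125)&(S>170)&(V>70)
    for c in blobs(m):print(n,'blue',c.mean(0),cv2.contourArea(c),rect(n,s,c,.124))
    m=(H>5)&(H<20)&(S>100)&(V>90)
    for c in blobs(m,8):print(n,'orange',c.mean(0),cv2.contourArea(c),rect(n,s,c,.1))
E
```

```text
top blue [391.74285714 230.28571429] 70.5 [ 540.9 -241.3   31.3   13.1   69.5]
top orange [230.27692308 327.10769231] 237.5 [333.7 109.6  51.2  24.5 -85.4]
top orange [329.75409836 314.90163934] 236.5 [ 358.6 -107.4   51.8   24.4   68.1]
top orange [396.7027027  276.35135135] 74.5 [ 440.1 -256.2   33.6   13.3   18.4]
top orange [270.56756757 241.3963964 ] 8.5 [519.1  22.2  48.8  22.1  84.9]
scene blue [201.78947368 166.26315789] 20.5 [ 544.8 -241.9   30.6   12.    69.9]
scene orange [526.15646259 146.18367347] 496.5 [-57.  421.1 172.1  68.9 -89.7]
scene orange [ 45.02777778 231.72222222] 86.0 [ 880.8 -349.5   26.7   26.4   -2.7]
scene orange [228.9 297.6] 39.0 [850.2  55.8  15.   12.3  48.3]
scene orange [208.41666667 304.5       ] 37.0 [877.7  37.   16.1  10.5 -60. ]
scene orange [223.08333333 153.25      ] 27.0 [ 418.6 -275.2   57.1   15.4   12.9]
scene orange [311.98571429 327.45714286] 20.0 [840.6 194.3  52.8   8.8 -41.7]
scene orange [443.17647059  64.05882353] 14.5 [-960.7   23.7  119.7   20.1    5.7]
scene orange [305.12765957 200.0212766 ] 13.5 [523.   22.1  50.4  19.7 -76.1]
scene orange [119.57142857 273.14285714] 9.0 [ 894.1 -136.    10.6    5.9  -14.9]
```

Both views agree on the blue tab at (0.542, -0.241), long axis about 69.5°. The slot is at about (0.521, 0.022), long axis about 85°. The measured sizes match the ones given. I'll go over the slot first and measure it with the wrist camera.

Call:
{"name": "servo_tool", "arguments": {
  "targets": [
    {"hand":-1,"x":-0.05,"y":-0.045,"z":0,"roll":0.039},
    {"hand":-1,"x":-0.1,"y":-0.09,"z":0,"roll":0.078},
    {"hand":-1,"x":-0.15,"y":-0.14,"z":0,"roll":0.117},
    {"hand":-1,"x":-0.21,"y":-0.2,"z":0,"roll":0.155},
    {"hand":-1,"x":-0.27,"y":-0.25,"z":0,"roll":0.194},
    {"hand":-1,"x":-0.32,"y":-0.3,"z":0,"roll":0.233},
    {"hand":-1,"x":-0.37,"y":-0.345,"z":0,"roll":0.271},
    {"hand":-1,"x":-0.42,"y":-0.39,"z":0,"roll":0.31},
    {"hand":-1,"x":-0.45,"y":-0.42,"z":0,"roll":0.348},
    {"hand":-1,"x":-0.46,"y":-0.43,"z":0,"roll":0.386}
  ]
}}

```text
time: 1.03
tool_pos: [0.4075, 0.3115, 0.2312]
tcp_rot: [2.328, 2.108, -0.001]
wrist_force: [-0.0, -0.1, -0.7]
width: 0.998
grip_force: 0.0
```

```bash
cat >> h.py <<'E'
def goto(p,head=None):
    """tool-axis fractions to bring TCP to p with tool x heading head(deg)"""
    s=bot.read_state();M=R.from_rotvec(s['tcp_rot']).as_matrix()
    h=np.degrees(np.arctan2(M[1,0],M[0,0]))
    d=M.T@(np.array(p)-s['tool_pos'])
    print('t',round(s['time'],2),'tcp',s['tool_pos'].round(4),'head',round(h,2),'shift',(d/.5).round(4),'roll',None if head is None else round(-((head-h+180)%360-180)/180,4),'tilt',M[:,2].round(4))
E
python3 -c "
from h import *
goto((.521,.022,.231),84.9)"
```

```text
t 1.03 tcp [0.4075 0.3115 0.2312] head 84.31 shift [-0.5537  0.2832  0.0011] roll -0.0033 tilt [ 2.0e-04 -1.3e-03 -1.0e+00]
```

Call:
{"name": "servo_tool", "arguments": {
  "targets": [
    {"hand":-1,"x":-0.06,"y":0.03,"z":0,"roll":-0.003},
    {"hand":-1,"x":-0.12,"y":0.06,"z":0,"roll":-0.003},
    {"hand":-1,"x":-0.19,"y":0.1,"z":0,"roll":-0.003},
    {"hand":-1,"x":-0.26,"y":0.13,"z":0,"roll":-0.003},
    {"hand":-1,"x":-0.33,"y":0.17,"z":0,"roll":-0.003},
    {"hand":-1,"x":-0.4,"y":0.2,"z":0,"roll":-0.003},
    {"hand":-1,"x":-0.46,"y":0.235,"z":0,"roll":-0.003},
    {"hand":-1,"x":-0.51,"y":0.26,"z":0,"roll":-0.003},
    {"hand":-1,"x":-0.54,"y":0.277,"z":0,"roll":-0.003},
    {"hand":-1,"x":-0.554,"y":0.283,"z":0,"roll":-0.003}
  ]
}}

```text
time: 1.87
tool_pos: [0.5234, 0.0236, 0.2312]
tcp_rot: [2.312, 2.126, -0.0]
wrist_force: [-1.4, 0.3, 0.7]
width: 1.001
grip_force: 0.0
```

Call:
{"name": "servo_tool", "arguments": {
  "targets": [
    {"hand":-1,"x":0,"y":0,"z":0,"roll":0},
    {"hand":-1,"x":0,"y":0,"z":0,"roll":0},
    {"hand":-1,"x":0,"y":0,"z":0,"roll":0}
  ]
}}

```text
time: 2.12
tool_pos: [0.5221, 0.027, 0.2311]
tcp_rot: [-2.308, -2.13, 0.0]
wrist_force: [0.1, 0.1, -0.6]
width: 0.999
grip_force: 0.0
```

```bash
cat > slot.py <<'E'
from h import *
s,im=grab('wrist','w_slot');H,S,V=hsv(im)
goto((.521,.022,.231),84.9)
m=(H>5)&(H<22)&(S>90)&(V>60)
for c in blobs(m,100):print('frame',c.mean(0),cv2.contourArea(c),rect('wrist',s,c,.1))
# dark hole inside frame
b=blobs(m,100)[0];f=np.zeros(m.shape,np.uint8);cv2.fillPoly(f,[b],1)
for c in blobs((f>0)&~m,100):print('hole',c.mean(0),rect('wrist',s,c,.1))
E
python3 slot.py
```

```text
t 2.17 tcp [0.5221 0.0272 0.2312] head 85.43 shift [-0.0105 -0.0014  0.0003] roll 0.0029 tilt [-5.e-04  5.e-04 -1.e+00]
frame [ 59.18028846 152.88461538] 9918.0 [335.3  89.8 109.9  91.    5.3]
frame [101.36       298.62285714] 1839.5 [342.8 -69.8  71.   53.   68. ]
frame [271.18120805 207.82550336] 1231.5 [518.1  21.7  48.9  21.8  85.8]
frame [181.18699187 327.36585366] 609.5 [412.  -98.7  72.7  16.6  67.8]
hole [ 48.976 126.768] [332.8 110.2  40.5  15.1 -84.2]
```

View pics/w_slot.png

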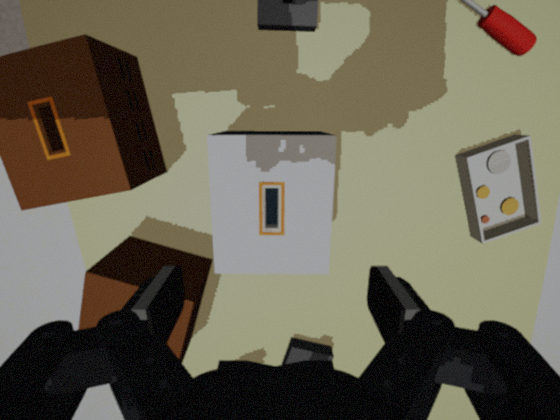

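The wrist view shows the slot in its orange frame, clear at (271,208). The white cover spans about (210–335, 132–273).

Run:
```python
from h import *
s=bot.read_state();im=cv2.imread('pics/w_slot.png')[:,:,::-1].copy();H,S,V=hsv(im)
m=(H>5)&(H<22)&(S>90)&(V>60)
f=np.zeros(m.shape,np.uint8);f[180:240,255:290]=1
for c in blobs((f>0)&(V<90)&~m,50):print('hole',c.mean(0),rect('wrist',s,c,.1),rect('wrist',s,c,.098))
for c in blobs((S<40)&(V>110),3000):print('white',c.mean(0),rect('wrist',s,c,.1))
goto((.542,-.241,.231),69.5)
```

```text
hole [271.43157895 207.24210526] [518.3  23.1  35.6  10.7  85.5] [518.2  22.5  35.9  10.8  85.5]
white [225.48544601 173.55117371] [502.7  29.4 188.1 162.4 -28.2]
white [ 30.57915058 261.02509653] [279.5 -39.3 241.8  89.5  69.8]
white [505.29491525 189.08135593] [733.2  20.8  87.9  60.4 -74.6]
t 2.17 tcp [0.5221 0.0272 0.2312] head 85.43 shift [-5.315e-01  8.240e-02  1.000e-04] roll 0.0885 tilt [-5.e-04  5.e-04 -1.e+00]
```

Call:
{"name": "servo_tool", "arguments": {
  "targets": [
    {"hand":-1,"x":-0.05,"y":0.008,"z":0,"roll":0.01},
    {"hand":-1,"x":-0.12,"y":0.018,"z":0,"roll":0.02},
    {"hand":-1,"x":-0.19,"y":0.029,"z":0,"roll":0.03},
    {"hand":-1,"x":-0.26,"y":0.04,"z":0,"roll":0.04},
    {"hand":-1,"x":-0.33,"y":0.051,"z":0,"roll":0.05},
    {"hand":-1,"x":-0.4,"y":0.062,"z":0,"roll":0.06},
    {"hand":-1,"x":-0.46,"y":0.071,"z":0,"roll":0.07},
    {"hand":-1,"x":-0.5,"y":0.078,"z":0,"roll":0.08},
    {"hand":-1,"x":-0.525,"y":0.081,"z":0,"roll":0.088},
    {"hand":-1,"x":-0.5315,"y":0.0824,"z":0,"roll":0.088}
  ]
}}

```text
time: 3.0
tool_pos: [0.5423, -0.243, 0.2312]
tcp_rot: [2.582, 1.789, -0.0]
wrist_force: [1.4, 0.2, -1.2]
width: 0.997
grip_force: 0.0
```

Call:
{"name": "servo_tool", "arguments": {
  "targets": [
    {"hand":-1,"x":0,"y":0,"z":0,"roll":0},
    {"hand":-1,"x":0,"y":0,"z":0,"roll":0},
    {"hand":-1,"x":0,"y":0,"z":0,"roll":0},
    {"hand":-1,"x":0,"y":0,"z":0,"roll":0}
  ]
}}

```text
time: 3.33
tool_pos: [0.5422, -0.2408, 0.2313]
tcp_rot: [-2.579, -1.793, -0.0]
wrist_force: [0.6, 0.5, 0.0]
width: 0.999
grip_force: 0.0
```

Run:
```python
from h import *
s,im=grab('wrist','w_blue');H,S,V=hsv(im)
goto((.542,-.241,.231),69.5)
m=(H>105)&(H<128)&(S>150)&(V>50)
for c in blobs(m,40):
    print('blue',c.mean(0),cv2.contourArea(c),rect('wrist',s,c,.124))
    print(V[m].min(),np.percentile(V[m],[10,30,50,70,90]))
m2=(H>5)&(H<20)&(S>120)&(V>60)
for c in blobs(m2,100):print('or',c.mean(0),rect('wrist',s,c,.118))
```

```text
t 3.38 tcp [ 0.5423 -0.241   0.2314] head 69.61 shift [-0.0002 -0.0005  0.0008] roll 0.0006 tilt [ 1.e-04  2.e-04 -1.e+00]
blue [274.23300971 211.42718447] 609.5 [ 541.2 -242.    33.6   14.7   70. ]
51 [104. 139. 144. 146. 147.]
or [ 42.47965739 134.9764454 ] [ 379.7 -114.4  121.5   86.2   68. ]
or [186.31851852 238.3962963 ] [ 457.3 -241.9   69.9   20.5   19.5]
```

View pics/w_blue.png

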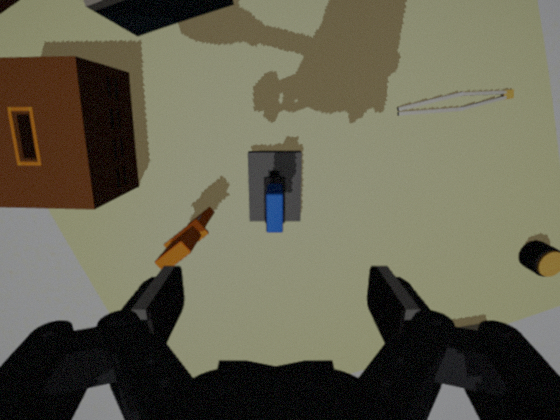

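The blue tab top is clear at (275,212), with its far end lower down at (275,232). The orange look-alike's near tip at (190,250) is just outside the left finger's path, so I'll descend with the fingers half open.

```bash
python3 -c "
from h import *
goto((.5413,-.242,.087),70.0)"
```

```text
t 3.38 tcp [ 0.5423 -0.241   0.2314] head 69.61 shift [-0.0026 -0.0011  0.2888] roll -0.0022 tilt [ 1.e-04  2.e-04 -1.e+00]
```

Call:
{"name": "servo_tool", "arguments": {
  "targets": [
    {"hand":0,"x":-0.0026,"y":-0.0012,"z":0.0,"roll":-0.002},
    {"hand":0,"x":-0.0026,"y":-0.0012,"z":0.0,"roll":-0.002},
    {"hand":0,"x":-0.0026,"y":-0.0012,"z":0.02,"roll":-0.002},
    {"hand":0,"x":-0.0026,"y":-0.0012,"z":0.05,"roll":-0.002},
    {"hand":0,"x":-0.0026,"y":-0.0012,"z":0.08,"roll":-0.002},
    {"hand":0,"x":-0.0026,"y":-0.0012,"z":0.11,"roll":-0.002},
    {"hand":0,"x":-0.0026,"y":-0.0012,"z":0.14,"roll":-0.002},
    {"hand":0,"x":-0.0026,"y":-0.0012,"z":0.16,"roll":-0.002},
    {"hand":0,"x":-0.0026,"y":-0.0012,"z":0.17,"roll":-0.002},
    {"hand":0,"x":-0.0026,"y":-0.0012,"z":0.17,"roll":-0.002}
  ]
}}

```text
time: 4.22
tool_pos: [0.54, -0.2427, 0.1443]
tcp_rot: [-2.573, -1.797, 0.002]
wrist_force: [0.6, 0.1, 0.1]
width: 0.501
grip_force: 0.0
```

Call:
{"name": "servo_tool", "arguments": {
  "targets": [
    {"hand":0,"x":0,"y":0,"z":0.02,"roll":0},
    {"hand":0,"x":0,"y":0,"z":0.04,"roll":0},
    {"hand":0,"x":0,"y":0,"z":0.06,"roll":0},
    {"hand":0,"x":0,"y":0,"z":0.08,"roll":0},
    {"hand":0,"x":0,"y":0,"z":0.1,"roll":0},
    {"hand":0,"x":0,"y":0,"z":0.112,"roll":0},
    {"hand":0,"x":0,"y":0,"z":0.118,"roll":0},
    {"hand":0,"x":0,"y":0,"z":0.118,"roll":0},
    {"hand":0,"x":0,"y":0,"z":0.118,"roll":0},
    {"hand":0,"x":0,"y":0,"z":0.118,"roll":0}
  ]
}}

```text
time: 5.05
tool_pos: [0.5416, -0.2435, 0.0879]
tcp_rot: [2.575, 1.798, 0.001]
wrist_force: [-0.3, 0.2, 0.8]
width: 0.503
grip_force: 0.0
```

Run:
```python
from h import *
s,im=grab('wrist','w_pre');goto((.5413,-.242,.087),70.0)
H,S,V=hsv(im);m=(H>105)&(H<128)&(S>150)&(V>50)
for c in blobs(m,100):
    print('blue',c.mean(0),rect('wrist',s,c,.124),c.min(0),c.max(0))
```

```text
t 5.1 tcp [ 0.5417 -0.2435  0.088 ] head 69.87 shift [ 0.0026 -0.0019  0.002 ] roll -0.0007 tilt [ 1.2e-03 -6.0e-04 -1.0e+00]
blue [271.38666667 288.30666667] [ 543.6 -235.4   48.    13.    69.6] [255 236] [289 346]
```

View pics/w_pre.png

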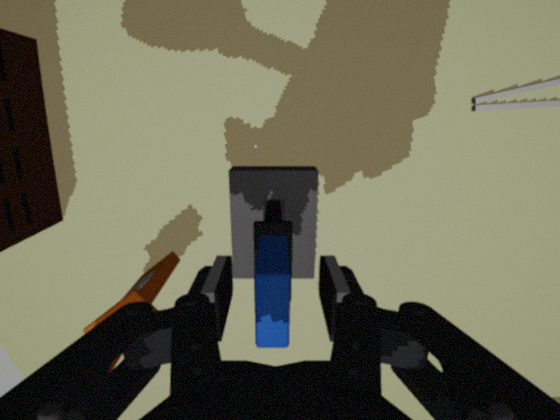

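The tab (columns 255–289) stands between the pads (about 223–327), about 1 mm off centre. I'll correct that and close gently.

Call:
{"name": "servo_tool", "arguments": {
  "targets": [
    {"hand":0,"x":0.0026,"y":-0.002,"z":0.002,"roll":-0.001},
    {"hand":0,"x":0.0026,"y":-0.002,"z":0.002,"roll":-0.001},
    {"hand":0.3,"x":0.0026,"y":-0.002,"z":0.002,"roll":-0.001},
    {"hand":0.5,"x":0.0026,"y":-0.002,"z":0.002,"roll":-0.001},
    {"hand":0.6,"x":0.0026,"y":-0.002,"z":0.002,"roll":-0.001},
    {"hand":0.7,"x":0.0026,"y":-0.002,"z":0.002,"roll":-0.001},
    {"hand":1,"x":0.0026,"y":-0.002,"z":0.002,"roll":-0.001},
    {"hand":1,"x":0.0026,"y":-0.002,"z":0.002,"roll":-0.001},
    {"hand":1,"x":0.0026,"y":-0.002,"z":0.002,"roll":-0.001},
    {"hand":1,"x":0.0026,"y":-0.002,"z":0.002,"roll":-0.001}
  ],
  "grip_force": 35
}}

```text
time: 5.93
tool_pos: [0.5408, -0.2417, 0.0865]
tcp_rot: [2.573, 1.803, 0.0]
wrist_force: [-0.8, -0.3, 1.3]
width: 0.159
grip_force: 34.5
```

Call:
{"name": "servo_tool", "arguments": {
  "targets": [
    {"hand":1,"x":0,"y":0,"z":0,"roll":0},
    {"hand":1,"x":0,"y":0,"z":0,"roll":0},
    {"hand":1,"x":0,"y":0,"z":0,"roll":0},
    {"hand":1,"x":0,"y":0,"z":0,"roll":0}
  ]
}}

```text
time: 6.27
tool_pos: [0.5408, -0.2417, 0.0864]
tcp_rot: [2.572, 1.803, 0.0]
wrist_force: [0.8, 0.3, 3.3]
width: 0.161
grip_force: 34.5
```

```bash
python3 -c "
from h import *
goto((.5413,-.242,.087),70.0)"
```

```text
t 6.27 tcp [ 0.5408 -0.2417  0.0864] head 70.05 shift [-0.0001  0.0012 -0.0011] roll 0.0003 tilt [ 3.e-04 -1.e-04 -1.e+00]
```

Call:
{"name": "servo_tool", "arguments": {
  "targets": [
    {"hand":1,"x":0,"y":0,"z":-0.005,"roll":0},
    {"hand":1,"x":0,"y":0,"z":-0.015,"roll":0},
    {"hand":1,"x":0,"y":0,"z":-0.03,"roll":0},
    {"hand":1,"x":0,"y":0,"z":-0.05,"roll":0},
    {"hand":1,"x":0,"y":0,"z":-0.07,"roll":0},
    {"hand":1,"x":0,"y":0,"z":-0.09,"roll":0},
    {"hand":1,"x":0,"y":0,"z":-0.11,"roll":0},
    {"hand":1,"x":0,"y":0,"z":-0.13,"roll":0},
    {"hand":1,"x":0,"y":0,"z":-0.14,"roll":0},
    {"hand":1,"x":0,"y":0,"z":-0.145,"roll":0}
  ]
}}

```text
time: 7.1
tool_pos: [0.5414, -0.2421, 0.1606]
tcp_rot: [2.571, 1.802, 0.002]
wrist_force: [0.5, -1.0, -1.1]
width: 0.16
grip_force: 34.3
```

Call:
{"name": "servo_tool", "arguments": {
  "targets": [
    {"hand":1,"x":0,"y":0,"z":-0.01,"roll":0},
    {"hand":1,"x":0,"y":0,"z":-0.03,"roll":0},
    {"hand":1,"x":0,"y":0,"z":-0.05,"roll":0},
    {"hand":1,"x":0,"y":0,"z":-0.07,"roll":0},
    {"hand":1,"x":0,"y":0,"z":-0.09,"roll":0},
    {"hand":1,"x":0,"y":0,"z":-0.105,"roll":0},
    {"hand":1,"x":0,"y":0,"z":-0.115,"roll":0},
    {"hand":1,"x":0,"y":0,"z":-0.115,"roll":0},
    {"hand":1,"x":0,"y":0,"z":-0.115,"roll":0}
  ]
}}

```text
time: 7.85
tool_pos: [0.5408, -0.2418, 0.2167]
tcp_rot: [2.572, 1.803, 0.001]
wrist_force: [-0.0, 0.9, -1.2]
width: 0.161
grip_force: 34.2
```

Run:
```python
from h import *
s,im=grab('wrist','w_held');grab('scene','s_held')
print(s['grip_force'],s['width'],s['wrist_force'].round(2))
goto((.5183,.022,.2164),85.6)
H,S,V=hsv(im);m=(H>105)&(H<128)&(S>150)&(V>50)
z=s['tool_pos'][2]-.0864+.124
for c in blobs(m,100):print('blue',c.mean(0),rect('wrist',s,c,z),c.min(0),c.max(0))
a=cv2.imread('pics/w_held.png');b=cv2.imread('pics/s_held.png')[60:340,130:410]
cv2.imwrite('pics/c1.png',np.hstack([cv2.resize(a,(400,300)),cv2.resize(b,(300,300))]))
```

```text
34.24310266971588 0.1605687808029375 [-0.02  0.91 -1.16]
t 7.95 tcp [ 0.5402 -0.2415  0.2156] head 70.05 shift [ 0.4804 -0.2211 -0.0013] roll -0.0864 tilt [-1.1e-03  5.0e-04 -1.0e+00]
blue [275.21864952 291.78135048] [ 543.5 -234.9   48.7   13.7   70.1] [257 239] [293 351]
```

View pics/c1.png

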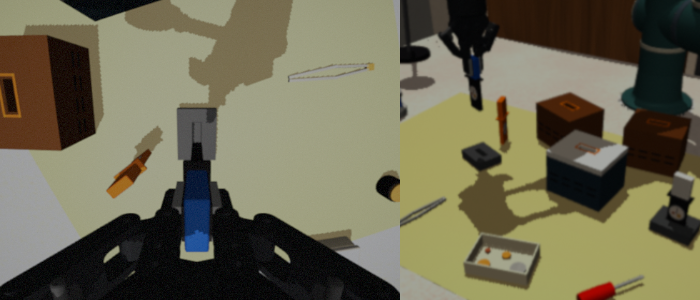

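The carrier is held upright and clear of the stand. The left view shows the blade hanging straight under the tab. The scene crop shows the blade vertical and the stand's well empty. Next I'll carry it over the slot.

Call:
{"name": "servo_tool", "arguments": {
  "targets": [
    {"hand":1,"x":0.01,"y":-0.0046,"z":-0.001,"roll":-0.005},
    {"hand":1,"x":0.03,"y":-0.0138,"z":-0.001,"roll":-0.01},
    {"hand":1,"x":0.055,"y":-0.0253,"z":-0.001,"roll":-0.02},
    {"hand":1,"x":0.085,"y":-0.039,"z":-0.001,"roll":-0.03},
    {"hand":1,"x":0.115,"y":-0.053,"z":-0.001,"roll":-0.04},
    {"hand":1,"x":0.145,"y":-0.067,"z":-0.001,"roll":-0.05},
    {"hand":1,"x":0.175,"y":-0.081,"z":-0.001,"roll":-0.06},
    {"hand":1,"x":0.205,"y":-0.094,"z":-0.001,"roll":-0.07},
    {"hand":1,"x":0.23,"y":-0.106,"z":-0.001,"roll":-0.08},
    {"hand":1,"x":0.25,"y":-0.115,"z":-0.001,"roll":-0.0864}
  ]
}}

```text
time: 8.78
tool_pos: [0.5286, -0.1023, 0.2166]
tcp_rot: [-2.3, -2.139, -0.0]
wrist_force: [0.7, -0.2, -1.8]
width: 0.162
grip_force: 34.2
```

```bash
python3 -c "
from h import *
goto((.5183,.022,.2164),85.6)"
```

```text
t 8.78 tcp [ 0.5286 -0.1023  0.2166] head 85.83 shift [ 0.2465 -0.0387  0.0006] roll 0.0013 tilt [-5.e-04  5.e-04 -1.e+00]
```

Call:
{"name": "servo_tool", "arguments": {
  "targets": [
    {"hand":1,"x":0.025,"y":-0.004,"z":0,"roll":0},
    {"hand":1,"x":0.055,"y":-0.009,"z":0,"roll":0},
    {"hand":1,"x":0.085,"y":-0.014,"z":0,"roll":0},
    {"hand":1,"x":0.115,"y":-0.018,"z":0,"roll":0},
    {"hand":1,"x":0.145,"y":-0.023,"z":0,"roll":0},
    {"hand":1,"x":0.175,"y":-0.028,"z":0,"roll":0},
    {"hand":1,"x":0.2,"y":-0.032,"z":0,"roll":0},
    {"hand":1,"x":0.22,"y":-0.036,"z":0,"roll":0},
    {"hand":1,"x":0.235,"y":-0.038,"z":0,"roll":0},
    {"hand":1,"x":0.24,"y":-0.0385,"z":0,"roll":0}
  ]
}}

```text
time: 9.62
tool_pos: [0.5192, 0.0177, 0.2168]
tcp_rot: [-2.304, -2.136, -0.0]
wrist_force: [0.3, 0.3, -2.2]
width: 0.159
grip_force: 34.2
```

Call:
{"name": "servo_tool", "arguments": {
  "targets": [
    {"hand":1,"x":0,"y":0,"z":0,"roll":0},
    {"hand":1,"x":0,"y":0,"z":0,"roll":0},
    {"hand":1,"x":0,"y":0,"z":0,"roll":0},
    {"hand":1,"x":0,"y":0,"z":0,"roll":0},
    {"hand":1,"x":0,"y":0,"z":0,"roll":0},
    {"hand":1,"x":0,"y":0,"z":0,"roll":0}
  ]
}}

```text
time: 10.12
tool_pos: [0.5193, 0.0162, 0.2168]
tcp_rot: [2.306, 2.134, -0.0]
wrist_force: [-0.9, 0.5, -1.6]
width: 0.16
grip_force: 34.2
```

Run:
```python
from h import *
goto((.5183,.022,.2164),85.6)
s,im=grab('wrist','w_over');_,b=grab('scene','s_over')
cv2.imwrite('pics/c2.png',np.hstack([cv2.resize(im[140:350,175:375],(400,420),interpolation=cv2.INTER_CUBIC),cv2.resize(b[90:250,240:390],(394,420),interpolation=cv2.INTER_CUBIC)])[:,:,::-1])
H,S,V=hsv(im)
m=(H>5)&(H<22)&(S>90)&(V>60)
for c in blobs(m,50):print('frame',c.mean(0),cv2.contourArea(c),rect('wrist',s,c,.1))
```

```text
t 10.12 tcp [0.5193 0.0162 0.2168] head 85.56 shift [ 0.0115 -0.0029  0.0007] roll -0.0002 tilt [-1.e-04 -1.e-04 -1.e+00]
frame [ 46.85808581 104.26567657] 16737.0 [334.2 110.1 131.6 110.4 -85.5]
frame [110.31545741 308.30914826] 4763.5 [340.7 -65.1 149.7  74.7  26.8]
frame [273.068 194.388] 259.0 [518.7  23.5  45.7  22.7  84.8]
frame [155.8 355.4] 188.5 [ 385.9 -130.5   36.8    9.2   35.7]
```

View pics/c2.png

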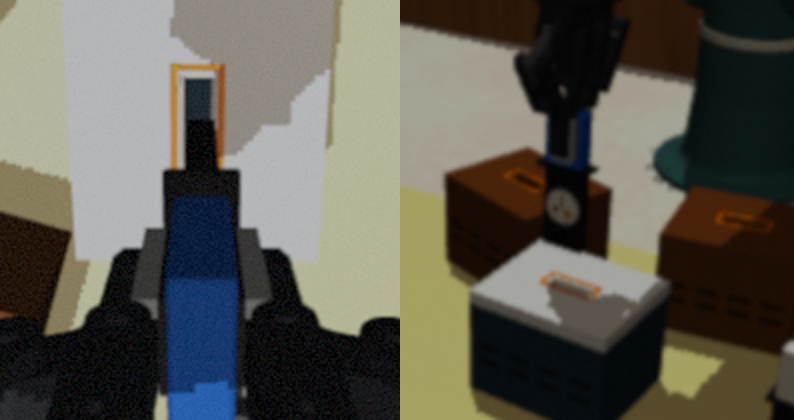

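The blade's foot edge at crop (186–217,120) lines up with the slot in its frame (172–222), with a small offset still to be corrected. The scene crop shows the blade upright.

Run:
```python
from h import *
s=bot.read_state();im=cv2.imread('pics/w_over.png')[:,:,::-1].copy()
g=im.astype(int).sum(2)
for r in (180,190,196,198,200,202,206,212,218,222):print(r,g[r,258:292].tolist())
M=R.from_rotvec(s['tcp_rot']).as_matrix()
tl=lambda P:((P-s['tool_pos'])@M*1000).round(1)
z=s['tool_pos'][2]-.0864+.006
print('foot corner pts in tool',tl(plane('wrist',s,[[268,200],[283.5,200],[275.7,200]],z)))
print('frame outer',tl(plane('wrist',s,[[261,172],[287,172]],.1)))
print('slot in tool',tl(np.array([[.5183,.022,.1]])))
```

```text
180 [545, 520, 441, 366, 395, 459, 470, 451, 445, 268, 137, 119, 127, 126, 110, 131, 108, 122, 99, 137, 102, 124, 208, 288, 333, 335, 289, 252, 276, 343, 406, 417, 420, 403]
190 [547, 513, 434, 364, 374, 443, 500, 503, 449, 281, 115, 128, 118, 115, 112, 118, 123, 127, 121, 118, 139, 145, 230, 324, 345, 340, 291, 247, 269, 344, 397, 411, 415, 413]
196 [552, 516, 439, 357, 375, 450, 507, 498, 444, 266, 106, 108, 108, 117, 118, 129, 116, 121, 144, 125, 125, 152, 241, 318, 341, 337, 285, 239, 286, 366, 395, 418, 407, 408]
198 [545, 526, 457, 367, 377, 455, 509, 499, 446, 263, 125, 113, 129, 79, 114, 126, 117, 121, 117, 120, 101, 149, 240, 311, 343, 342, 280, 259, 288, 358, 399, 407, 409, 408]
200 [541, 525, 455, 377, 367, 449, 504, 497, 437, 257, 92, 42, 8, 42, 40, 12, 41, 13, 41, 79, 61, 71, 93, 167, 271, 326, 288, 247, 296, 353, 400, 409, 408, 413]
202 [550, 522, 459, 374, 373, 445, 506, 505, 445, 262, 106, 52, 52, 2, 29, 16, 40, 3, 18, 57, 10, 18, 36, 100, 249, 330, 284, 251, 288, 367, 400, 415, 409, 409]
206 [552, 525, 455, 382, 377, 444, 509, 494, 438, 248, 109, 18, 45, 1, 22, 15, 29, 1, 26, 57, 0, 32, 23, 27, 110, 211, 240, 245, 310, 369, 405, 417, 411, 407]
212 [549, 525, 452, 377, 379, 453, 509, 497, 439, 254, 42, 46, 29, 27, 31, 31, 9, 58, 23, 73, 5, 8, 0, 17, 94, 161, 240, 258, 317, 367, 402, 407, 411, 413]
218 [545, 527, 452, 372, 381, 452, 515, 502, 441, 246, 74, 0, 49, 30, 10, 3, 33, 17, 75, 38, 9, 28, 34, 14, 19, 135, 219, 305, 398, 494, 535, 532, 536, 534]
222 [544, 521, 453, 365, 379, 443, 519, 506, 446, 270, 69, 0, 52, 0, 9, 43, 35, 19, 10, 64, 24, 1, 56, 43, 29, 128, 250, 373, 458, 531, 543, 545, 539, 549]
foot corner pts in tool [[15.5 -4.9 80.4]
 [15.5  6.4 80.4]
 [15.5  0.7 80.4]]
frame outer [[ 30.  -11.4 116.8]
 [ 30.   10.1 116.8]]
slot in tool [[  5.6  -1.4 116.8]]
```

```bash
cat >> h.py <<'E'
def proj(n,s,P):
    c,e,M=cam(n,s);q=(np.atleast_2d(P)-e)@M
    K=np.array([[c['fx'],0,c['cx']],[0,c['fy'],c['cy']],[0,0,1]])
    return cv2.projectPoints(q.reshape(-1,1,3),np.zeros(3),np.zeros(3),K,np.array([c['k1'],0,0,0.]))[0][:,0].round(1)
E
python3 - <<'E'
from h import *
s=bot.read_state();M=R.from_rotvec(s['tcp_rot']).as_matrix()
w=lambda P:np.array(P)/1000@M.T+s['tool_pos']
P={'foot+x':[[18,-5,80.4],[18,5,80.4]],'shoulder top':[[23,-10,6.4],[23,10,6.4]],'foot-x':[[-18,-5,80.4],[-18,5,80.4]],'tabtop':[[17,7,-37.6],[-17,7,-37.6]],'shoulder outer':[[23,10,8.4],[-23,10,8.4]],'movement c':[[0,5,42.4]]}
for k,v in P.items():print(k,'wrist',proj('wrist',s,w(v)).tolist(),'scene',proj('scene',s,w(v)).tolist())
im=cv2.imread('pics/w_over.png').astype(int).sum(2)
print('col276',im[195:240,276].tolist());print('col262',im[215:235,262].tolist(),'col290',im[215:235,290].tolist())
b=cv2.imread('pics/s_over.png')
cv2.imwrite('pics/c3.png',cv2.resize(b[125:205,270:340],(525,600),interpolation=cv2.INTER_NEAREST))
E
```

```text
foot+x wrist [[267.9, 196.7], [281.6, 196.6]] scene [[311.5, 185.2], [309.1, 187.0]]
shoulder top wrist [[254.5, 222.6], [294.7, 222.6]] scene [[316.6, 153.3], [311.7, 156.7]]
foot-x wrist [[268.2, 242.7], [281.4, 242.7]] scene [[297.3, 180.6], [294.9, 182.4]]
tabtop wrist [[293.3, 275.8], [291.8, 350.9]] scene [[311.0, 135.1], [296.4, 131.3]]
shoulder outer wrist [[294.4, 221.3], [292.9, 301.0]] scene [[311.7, 157.6], [292.5, 152.1]]
movement c wrist [[282.7, 239.0]] scene [[302.6, 168.8]]
col276 [123, 144, 121, 117, 71, 41, 45, 18, 9, 47, 23, 26, 30, 9, 44, 23, 20, 23, 27, 0, 42, 0, 2, 75, 28, 23, 0, 10, 27, 41, 19, 42, 37, 52, 57, 44, 75, 22, 63, 54, 69, 56, 69, 51, 106]
col262 [377, 372, 379, 381, 377, 373, 377, 379, 336, 208, 99, 39, 59, 73, 38, 62, 44, 60, 59, 49] col290 [406, 417, 473, 536, 548, 547, 550, 539, 492, 332, 131, 39, 46, 36, 53, 52, 33, 16, 64, 68]
```

View pics/c3.png

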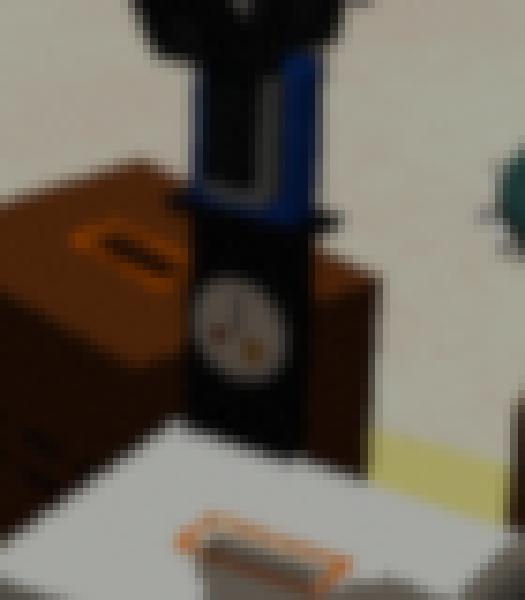

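The scene crop shows the blade vertical, with the movement centre at about (302,169) and the foot corners at about (295,182) and (309,186). The wrist view has the foot about 2 mm toward -x of the tool, so I'll aim about 7 mm along x. I'll stop just above the mouth and check.

Call:
{"name": "servo_tool", "arguments": {
  "targets": [
    {"hand":1,"x":0.005,"y":-0.001,"z":0,"roll":0},
    {"hand":1,"x":0.01,"y":-0.002,"z":0.01,"roll":0},
    {"hand":1,"x":0.014,"y":-0.0028,"z":0.02,"roll":0},
    {"hand":1,"x":0.014,"y":-0.0028,"z":0.03,"roll":0},
    {"hand":1,"x":0.014,"y":-0.0028,"z":0.04,"roll":0},
    {"hand":1,"x":0.014,"y":-0.0028,"z":0.05,"roll":0},
    {"hand":1,"x":0.014,"y":-0.0028,"z":0.056,"roll":0},
    {"hand":1,"x":0.014,"y":-0.0028,"z":0.06,"roll":0},
    {"hand":1,"x":0.014,"y":-0.0028,"z":0.06,"roll":0},
    {"hand":1,"x":0.014,"y":-0.0028,"z":0.06,"roll":0}
  ]
}}

```text
time: 11.05
tool_pos: [0.5184, 0.0236, 0.1867]
tcp_rot: [-2.305, -2.134, 0.0]
wrist_force: [-0.4, 0.7, -1.3]
width: 0.16
grip_force: 34.2
```

Call:
{"name": "servo_tool", "arguments": {
  "targets": [
    {"hand":1,"x":0,"y":0,"z":0,"roll":0},
    {"hand":1,"x":0,"y":0,"z":0,"roll":0},
    {"hand":1,"x":0,"y":0,"z":0,"roll":0},
    {"hand":1,"x":0,"y":0,"z":0,"roll":0}
  ]
}}

```text
time: 11.38
tool_pos: [0.5186, 0.0236, 0.1871]
tcp_rot: [2.305, 2.134, 0.001]
wrist_force: [0.3, -0.8, -1.2]
width: 0.161
grip_force: 34.2
```

Run:
```python
from h import *
goto((.5183,.022,.1864),85.6)
s,im=grab('wrist','w_mouth');_,b=grab('scene','s_mouth')
cv2.imwrite('pics/c4.png',np.hstack([cv2.resize(im[135:235,230:320],(450,500),interpolation=cv2.INTER_NEAREST),cv2.resize(b[150:220,280:329],(350,500),interpolation=cv2.INTER_NEAREST)])[:,:,::-1])
M=R.from_rotvec(s['tcp_rot']).as_matrix()
w=lambda P:np.array(P)/1000@M.T+s['tool_pos']
print('foot pred wrist/scene',proj('wrist',s,w([[18,-5,80.4],[18,5,80.4]])).tolist(),proj('scene',s,w([[18,5,80.4],[-18,5,80.4]])).tolist())
g=im.astype(int).sum(2);print(g[135:235,275].tolist())
```

```text
t 11.38 tcp [0.5186 0.0236 0.1871] head 85.6 shift [-0.0033 -0.0003  0.0013] roll -0.0 tilt [ 5.e-04 -0.e+00 -1.e+00]
foot pred wrist/scene [[267.9, 196.7], [281.6, 196.6]] [[311.7, 199.8], [297.6, 195.0]]
[414, 414, 421, 422, 420, 415, 430, 472, 474, 460, 420, 422, 409, 418, 414, 408, 416, 414, 415, 407, 418, 415, 410, 413, 411, 413, 413, 416, 415, 416, 410, 416, 415, 417, 412, 409, 414, 416, 415, 411, 406, 411, 416, 410, 418, 407, 409, 409, 416, 407, 424, 397, 389, 350, 298, 309, 333, 343, 372, 335, 262, 157, 115, 118, 117, 53, 16, 32, 21, 7, 0, 24, 38, 34, 14, 0, 55, 45, 6, 12, 2, 17, 9, 55, 0, 10, 53, 47, 8, 52, 36, 22, 35, 57, 79, 90, 47, 12, 86, 56]
```

View pics/c4.png

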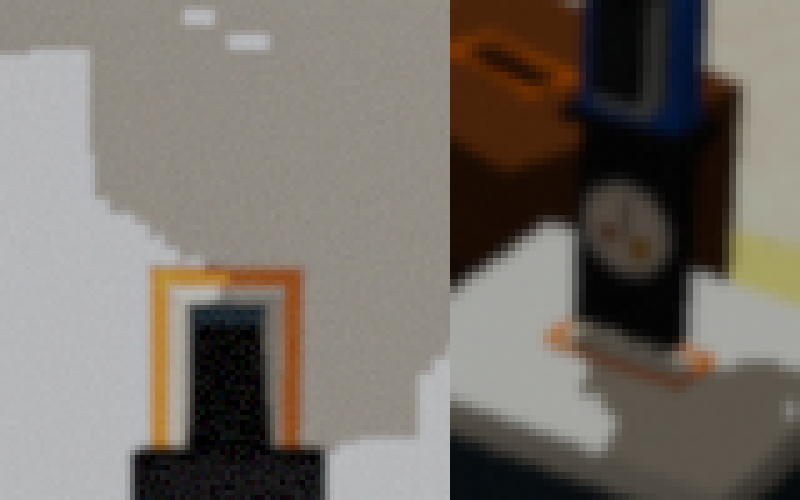

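The wrist crop (left) shows the black foot (193–268 wide, far edge at y≈325) inside the hole (190–265, far edge y≈303), in the orange frame (150–303). The scene crop (right) shows the blade right over the frame.

Run:
```python
from h import *
s=bot.read_state();M=R.from_rotvec(s['tcp_rot']).as_matrix()
tl=lambda P:((P-s['tool_pos'])@M*1000).round(2)
im=cv2.imread('pics/w_mouth.png').astype(int).sum(2)
z=s['tool_pos'][2]-.0804;print('foot z',z)
print('foot far',tl(plane('wrist',s,[[275.5,199.8]],z)),'assume 4mm lower',tl(plane('wrist',s,[[275.5,199.8]],z-.004)))
print('frame far outer',tl(plane('wrist',s,[[275.5,188.0]],.1)),'hole far(-2mm)',tl(plane('wrist',s,[[275.5,195.3]],.098)))
for r in (205,212,218):print(im[r,256:294].tolist())
print('lateral frame',tl(plane('wrist',s,[[259.5,212],[290,212]],.1)))
print('lateral foot',tl(plane('wrist',s,[[268,201],[283,201]],z)))
```

```text
foot z 0.10654668380757332
foot far [[15.64  0.55 80.4 ]] assume 4mm lower [[14.61  0.56 84.4 ]]
frame far outer [[22.99  0.56 86.95]] hole far(-2mm) [[16.94  0.56 88.95]]
[552, 549, 543, 515, 437, 372, 372, 426, 484, 495, 474, 372, 179, 41, 34, 44, 0, 28, 20, 0, 55, 32, 52, 9, 22, 59, 161, 271, 326, 349, 343, 278, 246, 269, 352, 401, 414, 407]
[548, 547, 545, 520, 435, 367, 376, 433, 497, 499, 467, 367, 170, 34, 15, 57, 10, 13, 6, 45, 25, 46, 58, 34, 65, 15, 87, 220, 310, 339, 311, 260, 248, 295, 363, 410, 414, 409]
[548, 548, 551, 516, 439, 372, 380, 443, 501, 493, 448, 335, 140, 59, 0, 10, 5, 31, 23, 55, 40, 36, 48, 44, 20, 0, 58, 132, 257, 334, 311, 255, 239, 285, 365, 401, 406, 418]
lateral frame [[  4.4  -11.59  86.94]
 [  4.39  11.56  86.95]]
lateral foot [[14.74 -4.92 80.4 ]
 [14.73  6.03 80.4 ]]
```

Remaining offsets are about +0.5 mm in x and -0.3 mm in y. I'll start inserting and watch the force.

Call:
{"name": "servo_tool", "arguments": {
  "targets": [
    {"hand":1,"x":0.001,"y":-0.0006,"z":0,"roll":0},
    {"hand":1,"x":0.001,"y":-0.0006,"z":0,"roll":0},
    {"hand":1,"x":0.001,"y":-0.0006,"z":0.004,"roll":0},
    {"hand":1,"x":0.001,"y":-0.0006,"z":0.008,"roll":0},
    {"hand":1,"x":0.001,"y":-0.0006,"z":0.012,"roll":0},
    {"hand":1,"x":0.001,"y":-0.0006,"z":0.016,"roll":0},
    {"hand":1,"x":0.001,"y":-0.0006,"z":0.02,"roll":0},
    {"hand":1,"x":0.001,"y":-0.0006,"z":0.022,"roll":0},
    {"hand":1,"x":0.001,"y":-0.0006,"z":0.022,"roll":0},
    {"hand":1,"x":0.001,"y":-0.0006,"z":0.022,"roll":0}
  ]
}}

```text
time: 12.32
tool_pos: [0.5181, 0.0241, 0.1757]
tcp_rot: [-2.305, -2.134, 0.0]
wrist_force: [0.2, -0.3, -1.1]
width: 0.162
grip_force: 34.2
```

```bash
python3 -c "
from h import *
s=bot.read_state();print(s['wrist_force'],s['torque'],s['grip_force']);goto((.519,.0236,.1205),85.6)"
```

```text
[ 0.15994214 -0.30423676 -1.06723811] [ 0.05469141  0.05391721 -0.02827954] 34.24255549907684
t 12.32 tcp [0.5181 0.0241 0.1757] head 85.59 shift [-0.0009  0.0019  0.1103] roll -0.0 tilt [-2.e-04 -0.e+00 -1.e+00]
```

Call:
{"name": "servo_tool", "arguments": {
  "targets": [
    {"hand":1,"x":0,"y":0,"z":0.004,"roll":0},
    {"hand":1,"x":0,"y":0,"z":0.008,"roll":0},
    {"hand":1,"x":0,"y":0,"z":0.012,"roll":0},
    {"hand":1,"x":0,"y":0,"z":0.016,"roll":0},
    {"hand":1,"x":0,"y":0,"z":0.02,"roll":0},
    {"hand":1,"x":0,"y":0,"z":0.025,"roll":0},
    {"hand":1,"x":0,"y":0,"z":0.03,"roll":0},
    {"hand":1,"x":0,"y":0,"z":0.03,"roll":0}
  ]
}}

```text
time: 12.98
tool_pos: [0.5177, 0.0242, 0.16]
tcp_rot: [-2.305, -2.134, 0.001]
wrist_force: [-0.4, 0.5, -1.6]
width: 0.159
grip_force: 34.2
```

Run:
```python
from h import *
s,im=grab('wrist','w_in');print(s['wrist_force'],s['torque'].round(3),s['grip_force']);goto((.519,.0236,.1205),85.6)
g=im.astype(int).sum(2)
for r in (205,210,216,221):print(g[r,252:298].tolist())
print(g[180:230,275].tolist())
```

```text
[-0.42439076  0.49417283 -1.61404047] [ 0.019  0.048 -0.013] 34.24300789833069
t 13.03 tcp [0.5178 0.0242 0.1603] head 85.6 shift [-0.001   0.0025  0.0796] roll -0.0 tilt [-9.e-04  0.e+00 -1.e+00]
[551, 520, 467, 462, 479, 471, 459, 419, 298, 230, 255, 309, 356, 369, 367, 354, 312, 298, 304, 300, 296, 297, 287, 295, 279, 290, 283, 284, 286, 278, 280, 274, 290, 303, 323, 333, 349, 331, 273, 252, 263, 317, 377, 407, 409, 416]
[550, 546, 550, 542, 547, 546, 537, 493, 398, 353, 366, 402, 437, 470, 465, 447, 275, 74, 24, 18, 57, 40, 37, 12, 31, 46, 9, 23, 30, 7, 27, 66, 140, 240, 312, 330, 348, 338, 279, 246, 251, 311, 380, 411, 416, 416]
[550, 549, 547, 548, 547, 543, 543, 512, 427, 356, 366, 410, 473, 499, 495, 427, 240, 31, 42, 7, 33, 46, 7, 49, 1, 25, 39, 27, 51, 47, 72, 58, 168, 248, 310, 331, 328, 299, 249, 232, 265, 346, 403, 415, 408, 407]
[551, 549, 547, 550, 543, 551, 547, 517, 421, 361, 371, 411, 472, 493, 450, 290, 89, 43, 3, 0, 73, 26, 26, 53, 0, 34, 8, 2, 46, 14, 0, 77, 153, 258, 317, 335, 342, 313, 267, 250, 270, 338, 402, 412, 407, 406]
[399, 404, 409, 411, 412, 400, 417, 404, 407, 413, 407, 420, 418, 401, 401, 408, 413, 374, 281, 236, 242, 298, 345, 373, 345, 295, 151, 33, 1, 0, 12, 63, 15, 0, 9, 58, 49, 64, 3, 32, 14, 53, 2, 15, 9, 49, 10, 52, 70, 70]
```

The blade is 20 mm in and touching nothing, as only its own weight shows. I'll keep lowering.

Call:
{"name": "servo_tool", "arguments": {
  "targets": [
    {"hand":1,"x":0,"y":0,"z":0.005,"roll":0},
    {"hand":1,"x":0,"y":0,"z":0.01,"roll":0},
    {"hand":1,"x":0,"y":0,"z":0.015,"roll":0},
    {"hand":1,"x":0,"y":0,"z":0.02,"roll":0},
    {"hand":1,"x":0,"y":0,"z":0.025,"roll":0},
    {"hand":1,"x":0,"y":0,"z":0.03,"roll":0},
    {"hand":1,"x":0,"y":0,"z":0.035,"roll":0},
    {"hand":1,"x":0,"y":0,"z":0.04,"roll":0},
    {"hand":1,"x":0,"y":0,"z":0.04,"roll":0}
  ]
}}

```text
time: 13.78
tool_pos: [0.5177, 0.0242, 0.14]
tcp_rot: [-2.305, -2.134, 0.001]
wrist_force: [-0.7, 0.3, -2.3]
width: 0.163
grip_force: 34.2
```

```bash
python3 -c "
from h import *
s=bot.read_state();print(s['wrist_force'],s['torque'],s['grip_force']);goto((.519,.0236,.1205),85.6)"
```

```text
[-0.65422286  0.27259643 -2.26549743] [ 0.02067238 -0.02296311 -0.04593512] 34.24316346645355
t 13.78 tcp [0.5177 0.0242 0.14  ] head 85.6 shift [-0.0009  0.0027  0.0391] roll -0.0 tilt [-0.0012 -0.     -1.    ]
```

Call:
{"name": "servo_tool", "arguments": {
  "targets": [
    {"hand":1,"x":0,"y":0,"z":0.005,"roll":0},
    {"hand":1,"x":0,"y":0,"z":0.01,"roll":0},
    {"hand":1,"x":0,"y":0,"z":0.015,"roll":0},
    {"hand":1,"x":0,"y":0,"z":0.02,"roll":0},
    {"hand":1,"x":0,"y":0,"z":0.025,"roll":0},
    {"hand":1,"x":0,"y":0,"z":0.03,"roll":0},
    {"hand":1,"x":0,"y":0,"z":0.035,"roll":0},
    {"hand":1,"x":0,"y":0,"z":0.038,"roll":0},
    {"hand":1,"x":0,"y":0,"z":0.038,"roll":0},
    {"hand":1,"x":0,"y":0,"z":0.038,"roll":0}
  ]
}}

```text
time: 14.62
tool_pos: [0.5181, 0.0242, 0.1216]
tcp_rot: [-2.305, -2.134, 0.0]
wrist_force: [-0.9, -0.9, -1.2]
width: 0.159
grip_force: 34.2
```

Call:
{"name": "servo_tool", "arguments": {
  "targets": [
    {"hand":1,"x":0,"y":0,"z":0,"roll":0},
    {"hand":1,"x":0,"y":0,"z":0,"roll":0},
    {"hand":1,"x":0,"y":0,"z":0,"roll":0},
    {"hand":1,"x":0,"y":0,"z":0,"roll":0},
    {"hand":1,"x":0,"y":0,"z":0,"roll":0},
    {"hand":1,"x":0,"y":0,"z":0,"roll":0}
  ]
}}

```text
time: 15.12
tool_pos: [0.5182, 0.0242, 0.1218]
tcp_rot: [2.305, 2.134, 0.0]
wrist_force: [0.5, -0.1, -1.4]
width: 0.163
grip_force: 34.2
```

Run:
```python
from h import *
goto((.519,.0236,.1205),85.6)
s,im=grab('wrist','w_fin');_,b=grab('scene','s_fin');print(s['wrist_force'],s['torque'].round(3),s['grip_force'])
cv2.imwrite('pics/c5.png',np.hstack([cv2.resize(im[170:370,185:365],(378,420)),cv2.resize(b[130:240,255:365],(420,420),interpolation=cv2.INTER_CUBIC)])[:,:,::-1])
M=R.from_rotvec(s['tcp_rot']).as_matrix()
w=lambda P:np.array(P)/1000@M.T+s['tool_pos']
print('scene pred shoulder bottom',proj('scene',s,w([[23,10,10.4],[-23,10,10.4]])).tolist(),'10mm lower',proj('scene',s,w([[23,10,20.4],[-23,10,20.4]])).tolist())
```

```text
t 15.12 tcp [0.5182 0.0242 0.1218] head 85.6 shift [-0.001   0.0017  0.0027] roll -0.0 tilt [ 1.e-04  0.e+00 -1.e+00]
[ 0.53195298 -0.08399469 -1.36303229] [-0.031  0.001  0.02 ] 34.243460297584534
scene pred shoulder bottom [[313.0, 199.5], [294.8, 193.3]] 10mm lower [[312.7, 203.5], [294.7, 197.3]]
```

View pics/c5.png

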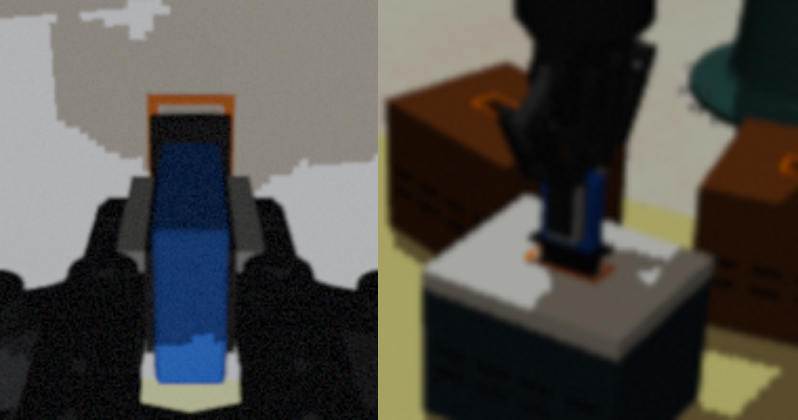

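The wrist crop shows the shoulder centred in the orange frame. The scene crop shows the shoulder just above the cover with the movement out of sight inside. The shoulder is about 11.5 mm up, so I'll lower it the last 1.5 mm.

Call:
{"name": "servo_tool", "arguments": {
  "targets": [
    {"hand":1,"x":0,"y":0,"z":0.001,"roll":0},
    {"hand":1,"x":0,"y":0,"z":0.003,"roll":0},
    {"hand":1,"x":0,"y":0,"z":0.003,"roll":0},
    {"hand":1,"x":0,"y":0,"z":0.003,"roll":0},
    {"hand":1,"x":0,"y":0,"z":0.003,"roll":0},
    {"hand":1,"x":0,"y":0,"z":0.003,"roll":0},
    {"hand":1,"x":0,"y":0,"z":0.003,"roll":0},
    {"hand":1,"x":0,"y":0,"z":0.003,"roll":0}
  ]
}}

```text
time: 15.88
tool_pos: [0.5182, 0.0242, 0.1203]
tcp_rot: [2.305, 2.134, 0.0]
wrist_force: [-0.0, -0.2, -0.5]
width: 0.157
grip_force: 34.2
```

```bash
python3 -c "
from h import *
s=bot.read_state();print(s['tool_pos'],s['wrist_force'],s['torque'],s['grip_force'])
if abs(s['wrist_force'][2])<5: print(ticket.finish_job())"
```

```text
[0.51818486 0.02415835 0.1203328 ] [-0.00677383 -0.24973941 -0.53854296] [-0.00246942 -0.00750704 -0.04716218] 34.24272179603577
the job is handed in; nothing more can be done
None
```

Job handed in at about 16 s: the blue carrier hangs upright and free in the demagnetiser slot, gripped at 34 N, shoulder about 10 mm above the cover by the arm's reading, movement inside, no contact force seen.

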